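# Dock a temperature probe and set its channel switches

### The arm

A 6-joint arm with a two-finger parallel gripper is mounted at the origin on the work surface; the furniture and walls round the work are solid. World frame = base frame: x ahead of the robot, y to its left, z up, the work surface at z = 0. Lengths are in mm, angles in rad, forces in N, time in s.
With the tool pointing down it reaches from about 325 to 875 mm from the base axis. Payload 4.4 kg.
Tool frame: the origin (TCP) lies on the centre line of the jaws, within the pads' length; the fingertips stand ahead of it and the grasp point (between the pads) lies 6 mm ahead of it (ctrl.tcp_to_tips is the z of the fingertips in the tool frame, in mm); z points along the fingers, y is the line along which they close (so a half turn about z gives the same grasp; the last joint's range is limited). The gripper opens to 85 mm and grips with 20 to 120 N. Pads are 22 mm wide; open, the fingers measure 114 mm over their backs; the gripper's body (76 mm by 85 mm) begins 54 mm behind the grasp point. The pads swing forward as they close: fully open they stand 13 mm farther back than shut.
Start: joints at [1.099, 0.207, 1.542, -0, 1.393, -0.15], TCP at [181.322, 545.665, 256.282] pointing down, gripper open.
Joint ranges: [-2.73, 2.73], [-0.86, 2.22], [0.23, 2.46], [-1.11, 4.25], [0.08, 2.63], [-2.82, 2.82]. Speed limits (rad/s): [2.79, 2.79, 3.14, 3.14, 3.14, 3.14].

### API

Orientations are given as a 3x3 rotation matrix whose columns are the frame's x, y, z axes.
In Python, from plant import ctrl, sensors, optics gives the robot as it stands. Calls block until the motion is done:
- ctrl.move_ptp(position, orientation): joint-space move of the TCP to a pose.
- ctrl.move_l(position, rot=None, vel=150, threshold=None): straight line of the TCP; rot=None keeps the orientation; vel is the mean speed in mm/s. With threshold (N) it stops when the force on the tool has changed by that much, and returns True; else False.
- ctrl.set_joints(angles): joint-space move.
- ctrl.gripper_to(opening, force=None): finger opening in mm; force is the grip in N (None keeps the last); returns when the fingers have stopped.
- ctrl.hold(seconds).
- ctrl.solve_ik(position, orientation): joint angles nearest the present ones, or None.
- sensors.read_state(): the state.
- optics.grab_frame(name): name is "scene" or "top" or "wrist"; returns (picture, depth): 400x640x3 uint8, red, green, blue; 400x640 float32, mm along the optical axis (not along the pixel's ray), 0 where there is no reading.
- optics.camera_params(name): a dict with "mtx" (3x3 intrinsics, pixels), "R" (3x3) and "t" (3): a world point X has camera coordinates R X + t; the wrist camera has in their place "T_tool_cam" (4x4, takes a point from camera to tool coordinates, whose origin is the TCP and whose axes are the flange's). Camera axes: x right, y down, z forward; pixel columns grow to the right and rows downward; lengths in mm; the calibration is good to about 2 mm. A picture is of the moment at which its call begins: read the wrist's pose just before it. camera_params takes no time and is no camera call.
A pose or a line that the arm cannot do raises ctrl.MotionError and nothing moves.
- ctrl.finish_job(): hands the job in; it is judged then, once.
The state is a dict: "t": time; "q": joint angles; "qvel": joint speeds; "tau": joint torques, N m; "eef_pos": TCP position; "eef_rot": TCP orientation; "force": force on the tool from outside, world axes, zero at the start; "wrist_torque": the same for the moment, N m; "grip_width": finger opening in mm; "grasp_force": force on a finger pad.
Only numpy, scipy, OpenCV 4.12 (cv2) and the standard library are available. Lean on these libraries where they do the work, as an engineer would, in place of code of your own. Each camera call takes 0.05 s, during which the arm holds its last target. There are 200 camera calls.

### The job

Get the probe dock ready for the next run: flip its four paddle switches so that 1 and 3 are on and 2 and 4 are off, each fully over (number 1 is the one next to the spring clips, number 4 the farthest from them; on is leaning toward the raised ridge), and press the temperature probe that lies on the bench down into the two spring clips until it snaps fully home in both. Leave the petri dish and the weighing boat where they are.

Things in the scene. Friction and masses are not known exactly. Their poses are not given: they have to be found in the camera images.
- dock: fixed dock on the bench, yaw within 0.25 rad of the world's. Grey base plate 112 (x) x 254 (y, -121 to +133) x 8 mm, carrying a grey switch bank and, at its -y side (the robot's right), two spring clips. Origin on the bench; x points away from the robot, y to its left along the row of switches
- bank_face (a point): middle of the grey bank's flat top face, 92 (x) x 156 mm (y), 42 mm above the bench; axes as the dock's. Slots centred at x = 0 and y = -54 (switch 1), -18 (2), +18 (3), +54 mm (4) from here. A ridge, 6 mm wide and 3 mm high, runs along the far edge at x = +39 mm: the on side
- switch1 (a joint): white toggle paddle of switch 1 (nearest the clips), in rad: -0.4 fully off (leaning toward the robot, dock -x), +0.4 fully on (leaning away from it, toward the ridge). Hinged across the dock's x, 2 mm below the bank's face. It tips over centre by itself to the nearer stop and stays there; pushing it takes under 1 N
- switch2 (a joint): the same for switch 2
- switch3 (a joint): the same for switch 3
- switch4 (a joint): the same for switch 4 (farthest from the clips)
- switch1_top (a point): middle of the free end of switch 1's paddle, 28 mm from its hinge: it moves 11 mm to either side of the slot's middle. The paddle is 12 mm thick (x) and 16 mm wide (y) and stands 26 mm above the bank's face when upright
- switch2_top (a point): the same on switch 2
- switch3_top (a point): the same on switch 3
- switch4_top (a point): the same on switch 4
- clip_seat (a point): where point probe_center belongs when home: midway between the two clips, 48 mm above the bench, 40 mm above the base plate; axes as the dock's. The seated probe lies along x, either way round. Between the clips 54 mm along x are free for the block and fingers (+-8 mm slack for the block); the switch bank begins 62 mm away in +y. The barrels then rest on the clips' floors
- clip_near (a point): seat of the clip nearer the robot, 36 mm toward -x from clip_seat at the same height (the other clip is alike, 36 mm toward +x). Each is 12 mm wide (x), with two sprung steel jaws open at the top, about 30 mm across, reaching 15 mm above this point. They guide a barrel from 4 mm off in y and snap over it in its last 11 mm; both clips together take 6 to 10 N, then draw it down
- probe_center (a point): loose probe, 80 g, 175 mm long: this point is the centre of its ribbed white block, 44 (x) x 20 (y) x 28 mm (z), which lies flat on the bench, so 14 mm up. Steel barrels, 12 mm in diameter, run along x from the block to +-62 mm at this height, then a 6 mm rod to +107 mm and a black cap, 16 mm in diameter, to -68 mm. Grip the block across y
- petri_dish: bystander, loose petri dish, 56 mm in diameter, 13 mm high, origin at its underside
- weigh_boat: bystander, loose white weighing boat, 50 x 50 x 12 mm, origin at its underside

How it is judged:
By the outcome, as a careful person would: the job done as asked, in the order asked, and still so for the second after the job is handed in, with the robot touching nothing.
It also fails if it takes over 64 s, if anything falls off the work surface, if the arm or the gripper's body presses on something with over 40 N, if the wrist force passes 120 N, or if a joint passes its speed limit or range.

## Working session

There is one attempt and no reset: what is moved stays moved. The work goes in short steps, each a Python script; the robot and the scene stay as the last script left them, time stands still between calls to the robot, and variables do not carry over. Pictures are saved under pics/ and viewed, at most 10 in all, crops included, and the job is handed in when it is done.

```bash
mkdir -p pics; ls
python3 - <<'E'
from plant import ctrl,sensors,optics
import cv2,numpy as np
for n in ("scene","top"):
    p,d=optics.grab_frame(n); cv2.imwrite(f"pics/{n}0.png",p[:,:,::-1]); np.savez(f"{n}0.npz",p=p,d=d)
    c=optics.camera_params(n); print(n,c["mtx"].round(1).tolist(),c["R"].round(3).tolist(),c["t"].round(1).tolist())
print(ctrl.tcp_to_tips, optics.camera_params("wrist")["T_tool_cam"].round(3).tolist(), sensors.read_state()["t"])
E
```

```text
pics
scene [[442.3, 0.0, 327.6], [0.0, 442.3, 201.3], [0.0, 0.0, 1.0]] [[-0.932, -0.363, -0.008], [-0.312, 0.812, -0.493], [0.185, -0.457, -0.87]] [416.5, 289.5, 1139.0]
top [[402.6, 0.0, 321.0], [0.0, 402.6, 198.4], [0.0, 0.0, 1.0]] [[0.013, -1.0, -0.005], [-0.984, -0.012, -0.177], [0.177, 0.007, -0.984]] [-110.3, 478.9, 1005.6]
25.0 [[0.0, -0.964, -0.265, 67.149], [1.0, 0.0, -0.001, -0.369], [0.001, -0.265, 0.964, -118.09], [0.0, 0.0, 0.0, 1.0]] 0.1
```

View pics/top0.png

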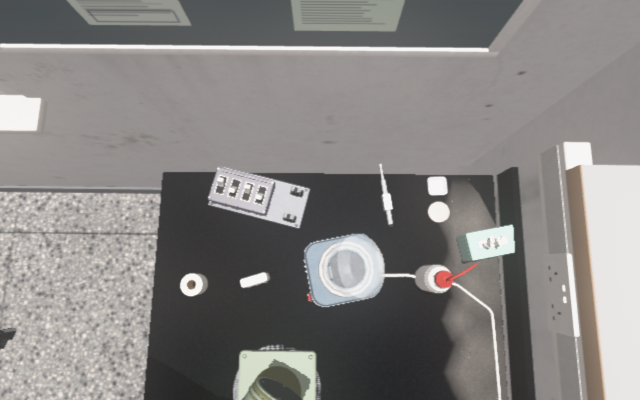

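View pics/scene0.png

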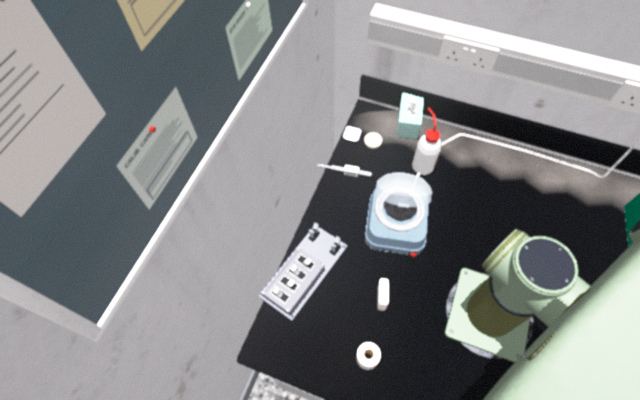

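The top view shows the dock (switches at about (221,185) to (260,196), clips (298,191) and (290,217)) and the probe block at about (387,201). The dish and boat are at (438,212) and (437,186), with a hotplate at (345,268) in the middle. Next I'll localise with depth.

```bash
cat > h.py <<'E'
from plant import ctrl,sensors,optics
import cv2,numpy as np
def down(yaw):  # tool x along (cos,sin), z down
    c,s=np.cos(yaw),np.sin(yaw); return np.array([[c,s,0],[s,-c,0],[0,0,-1.]])
def cloud(d,K,R,t):
    v,u=np.mgrid[:400,:640]; P=np.stack([(u-K[0,2])*d/K[0,0],(v-K[1,2])*d/K[1,1],d],-1)
    W=(P-t)@R; W[d<=0]=np.nan; return W
def fixed(n,d):
    c=optics.camera_params(n); return cloud(d,c["mtx"],c["R"],c["t"])
def wrist():
    s=sensors.read_state(); p,d=optics.grab_frame("wrist"); c=optics.camera_params("wrist"); T=c["T_tool_cam"]
    R=s["eef_rot"]@T[:3,:3]; o=s["eef_rot"]@T[:3,3]+s["eef_pos"]
    return p,d,cloud(d,c["mtx"],R.T,-R.T@o),(c["mtx"],R.T,-R.T@o)
def move(x,y,z,yaw,ptp=True,**k):
    return ctrl.move_ptp([x,y,z],down(yaw)) if ptp else ctrl.move_l([x,y,z],down(yaw),**k)
E
python3 - <<'E'
from h import *
f=np.load("top0.npz"); W=fixed("top",f["d"]); p=f["p"]
for n,(u,v) in dict(blk=(387,201),s4=(221,185),s1=(260,196),cf=(298,191),cn=(290,217),dish=(438,212),boat=(437,186),hot=(345,268),hotfar=(340,238),cap=(390,221),rod=(381,168)).items():
    print(n,np.nanmedian(W[v-1:v+2,u-1:u+2].reshape(-1,3),0).round(0))
# bank face
X=W.reshape(-1,3); box=(X[:,0]>380)&(X[:,1]>0)&(X[:,1]<400)
m=box&(abs(X[:,2]-42)<6); print(m.sum()); r=cv2.minAreaRect(X[m][:,:2].astype(np.float32)); print("bank",r)
m=box&(X[:,2]>4)&(X[:,2]<90); print("dock",cv2.minAreaRect(X[m][:,:2].astype(np.float32)))
m=(X[:,0]>350)&(X[:,1]<-0)&(X[:,1]>-300)&(X[:,2]>5)&(X[:,2]<200)
for q in (0,50,100): print(np.nanpercentile(X[m],q,axis=0).round())
print(W[176,300:500:20].round(0).tolist())
E
```

```text
blk [ 478. -278.   28.]
s4 [511. 156.  53.]
s1 [480.  51.  65.]
cf [496. -45.  57.]
cn [429. -26.  53.]
dish [ 452. -415.   13.]
boat [ 526. -419.    0.]
hot [ 301. -159.  192.]
hotfar [ 370. -152.  140.]
cap [ 426. -287.   19.]
rod [ 573. -265.   16.]
2070
bank ((550.651123046875, 200.0602569580078), (399.0135192871094, 220.84803771972656), 89.89592742919922)
dock ((521.2100830078125, 199.9253692626953), (399.81048583984375, 280.12567138671875), 89.95506286621094)
[ 350. -300.    5.]
[ 659. -138.   84.]
[662.  -0. 200.]
[[550.0, -46.0, -2.0], [550.0, -100.0, -0.0], [551.0, -155.0, -1.0], [551.0, -210.0, 1.0], [552.0, -265.0, -1.0], [553.0, -320.0, -2.0], [553.0, -374.0, 1.0], [554.0, -428.0, 1.0], [554.0, -483.0, 2.0], [555.0, -538.0, 1.0]]
```

Run:
```python
from h import *
print(sensors.read_state()["eef_rot"].round(2).tolist())
for y in (-.25,np.pi-.25):
    for P in ([478,-278,20],[460,-35,55],[490,100,80],[430,100,250]):
        q=ctrl.solve_ik(P,down(y)); print(y,P,None if q is None else np.round(q,2))
move(455,85,250,-.25)
p,d,W,C=wrist(); cv2.imwrite("pics/w1.png",p[:,:,::-1]); np.savez("w1.npz",p=p,d=d,W=W); print(C[0].round(0).tolist(),sensors.read_state()["t"])
```

```text
[[-0.95, 0.32, -0.0], [0.32, 0.95, -0.0], [0.0, -0.0, -1.0]]
-0.25 [478, -278, 20] [-0.68  0.47  1.75 -0.    0.92  1.14]
-0.25 [460, -35, 55] [-0.26  0.25  1.97 -0.    0.92  1.56]
-0.25 [490, 100, 80] [ 0.03  0.27  1.87 -0.    1.    1.85]
-0.25 [430, 100, 250] [ 0.03 -0.08  1.86 -0.    1.36  1.85]
2.891592653589793 [478, -278, 20] [-0.68  0.47  1.75 -0.    0.92 -2.  ]
2.891592653589793 [460, -35, 55] [-0.26  0.25  1.97 -0.    0.92 -1.58]
2.891592653589793 [490, 100, 80] [ 0.03  0.27  1.87 -0.    1.   -1.29]
2.891592653589793 [430, 100, 250] [ 0.03 -0.08  1.86 -0.    1.36 -1.29]
[[317.0, 0.0, 319.0], [0.0, 317.0, 207.0], [0.0, 0.0, 1.0]] 2.0833
```

View pics/w1.png

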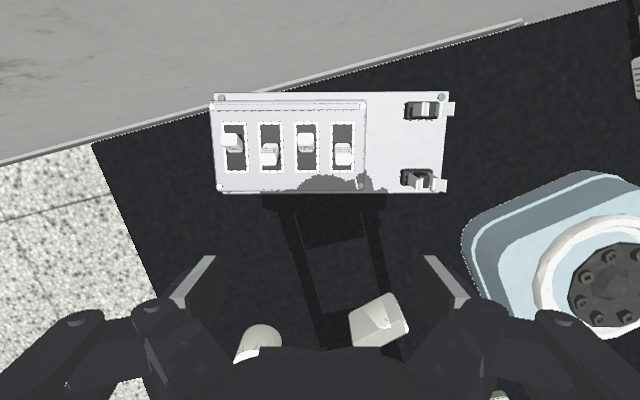

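In this view (rows decrease away from the robot) the switches from the left are: 4 on (232,140), 3 off (269,153), 2 on (306,140), 1 off (342,153). So all four must flip. The clips are at (421,108) and (417,178). Now I'll fit the dock pose.

Run:
```python
from h import *
W=np.load("w1.npz")["W"]; v,u=np.mgrid[:400,:640]
m=(abs(W[...,2]-42)<5)&(u>205)&(u<375)&(v>95)&(v<195)
print("z",np.median(W[m][:,2])); r=cv2.minAreaRect(cv2.erode(m.astype(np.uint8),np.ones((2,2)))[...,None].nonzero()[0].reshape(-1,1).astype(np.float32).repeat(2,1)) if 0 else cv2.minAreaRect(W[m][:,:2].astype(np.float32)); print(r)
m2=(abs(W[...,2]-8)<4)&(u>205)&(u<460)&(v>85)&(v<200)|m
r2=cv2.minAreaRect(W[m2][:,:2].astype(np.float32)); print("plate",r2)
a=np.deg2rad(r2[2]); a=(a+np.pi/4)%(np.pi/2)-np.pi/4; c,s=np.cos(a),np.sin(a); R=np.array([[c,-s],[s,c]])
print("yaw",a); B=np.array(r[0])
L=W.copy(); L[...,:2]=(W[...,:2]-B)@R
for n,(x0,x1) in dict(s4=(222,247),s3=(258,283),s2=(295,320),s1=(330,356)).items():
    k=(u>x0)&(u<x1)&(v>115)&(v<175)&(L[...,2]>56); print(n,k.sum(),np.median(L[k],0).round(1),L[k].min(0).round(0),L[k].max(0).round(0))
for n,(y0,y1) in dict(far=(98,125),near=(165,192)).items():
    k=(u>395)&(u<460)&(v>y0)&(v<y1)&(L[...,2]>30); print(n,k.sum(),L[k].min(0).round(1),L[k].max(0).round(1),((L[k].min(0)+L[k].max(0))/2).round(1))
k=(L[...,2]>43.5)&(L[...,2]<48)&(L[...,0]>30)&(abs(L[...,1])<75)&(L[...,0]<50);print("ridge",np.median(L[k],0))
```

```text
z 42.74525149818912
((501.811767578125, 105.31446075439453), (156.51048278808594, 91.66019439697266), 76.16252136230469)
plate ((491.0587158203125, 62.47315979003906), (254.92471313476562, 112.04557037353516), 76.13397979736328)
yaw -0.24200770668406202
s4 254 [ 7.8 51.9 65.2] [-1. 45. 56.] [15. 60. 69.]
s3 274 [-6.6 17.1 65.2] [-15.  10.  56.] [ 0. 26. 69.]
s2 253 [  8.  -18.   65.6] [ -0. -26.  56.] [ 14. -10.  69.]
s1 266 [ -7.  -53.7  65.2] [-15. -62.  56.] [  1. -46.  69.]
far 544 [  29.  -155.2   30.4] [  42.3 -125.2   67.3] [  35.7 -140.2   48.8]
near 509 [ -42.8 -155.2   30.3] [ -29.  -125.2   66.7] [ -35.9 -140.2   48.5]
ridge [38.66627377  1.0564593  45.21138357]
```

The fit matches the given sizes: bank 156.5×91.7, ridge at x = 38.7, clips at ±36 and −140. The seat is at bank-local (0,−140). Next I'll flip the switches with a closed gripper.

```bash
cat >> h.py <<'E'
YAW=-.242; B=np.array([501.8,105.3]); RD=np.array([[np.cos(YAW),-np.sin(YAW)],[np.sin(YAW),np.cos(YAW)]])
def dock(x,y): return B+RD@[x,y]
E
python3 - <<'E'
from h import *
ctrl.gripper_to(0)
for i,(n,y,s) in enumerate([(4,54,-1),(3,18,1),(2,-18,-1),(1,-54,1)]):
    a=dock(-s*34,y); b=dock(-s*13,y)
    if i==0: move(*a,108,YAW)
    else: move(*a,108,YAW,False,vel=200)
    h1=move(*a,79,YAW,False,vel=120,threshold=10)
    h2=move(*b,79,YAW,False,vel=60,threshold=10)
    move(*dock(-s*16,y),79,YAW,False,vel=60); move(*dock(-s*16,y),108,YAW,False,vel=200); print(n,h1,h2,sensors.read_state()["t"])
ctrl.gripper_to(60)
# look at probe (and dock on the way)
move(455,85,250,YAW); p,d,W,C=wrist(); np.savez("w2.npz",p=p,d=d,W=W)
L=W.copy(); L[...,:2]=(W[...,:2]-B)@RD
for n,y in ((1,-54),(2,-18),(3,18),(4,54)):
    k=(abs(L[...,1]-y)<7)&(abs(L[...,0])<25)&(L[...,2]>60); print(n,k.sum(),L[k][:,0].min().round(1),L[k][:,0].max().round(1))
move(420,-265,250,YAW); p2,d,W,C=wrist(); np.savez("w3.npz",p=p2,d=d,W=W)
cv2.imwrite("pics/w23.png",np.vstack([p[80:210],p2])[:,:,::-1]); print(sensors.read_state()["t"])
E
```

```text
4 False False 5.0417
3 False False 6.9333
2 False False 8.825
1 False False 10.7167
1 4112 -25.0 14.5
2 2631 -25.0 -1.5
3 210 1.2 14.5
4 210 -14.8 -1.5
13.375
```

View pics/w23.png

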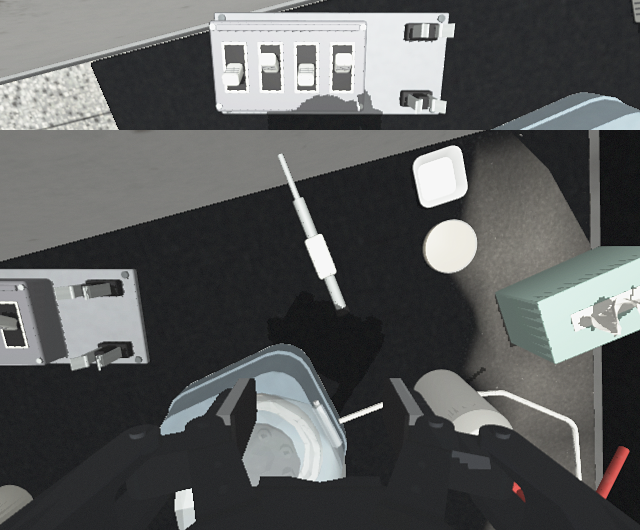

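All four switches flipped: 1 and 3 lean away, 2 and 4 lean toward the robot. The probe block is at wrist pixel (320,126), its rod pointing up-left, and nothing lies close beside it. Next I'll fit its pose.

Run:
```python
from h import *
W=np.load("w3.npz")["W"]; v,u=np.mgrid[:400,:640]; roi=(u>270)&(u<355)&(v>20)&(v<185)
k=roi&(W[...,2]>23)&(W[...,2]<33); k=cv2.morphologyEx(k.astype(np.uint8),cv2.MORPH_OPEN,np.ones((3,3)))>0
print(k.sum(),np.median(W[k],0),cv2.minAreaRect(W[k][:,:2].astype(np.float32)))
m=roi&(W[...,2]>10)&(W[...,2]<33); X=W[m][:,:2]
vx,vy,x0,y0=cv2.fitLine(X.astype(np.float32),cv2.DIST_HUBER,0,.01,.01).ravel(); a=np.arctan(vy/vx); print("yaw",a,x0,y0)
c=W[k][:,:2].mean(0); e=np.array([np.cos(a),np.sin(a)]); s=(X-c)@e; print(c,s.min(),s.max(),(X-c)@[-e[1],e[0]] .__abs__() if 0 else '')
m2=(abs(W[...,1]+278)<150)&(W[...,0]<470)&(W[...,2]>60)&(u<350); print("hot max x",W[m2].max(0))
```

```text
814 [ 478.35934947 -280.2603655    28.17775081] ((478.07470703125, -280.10845947265625), (43.88534164428711, 20.640806198120117), 9.15709114074707)
yaw 0.15272962 495.78375 -277.5636
[ 478.26658695 -280.23806179] -67.5824117646466 106.92590367767782 
hot max x [ 447.93899444 -128.00055145  323.58749079]
```

Run:
```python
from h import *
a=.157; x,y=478.1,-280.2
ctrl.gripper_to(45)
move(x,y,120,a); print(move(x,y,29,a,False,vel=80,threshold=10))
ctrl.gripper_to(10,force=60); s=sensors.read_state(); print(s["grip_width"],s["grasp_force"],s["eef_pos"])
move(x,y,150,a,False,vel=120)
px,py=dock(0,-140); print(px,py)
move(px,py,125,YAW,False,vel=150)
p,d,W,C=wrist(); np.savez("w4.npz",p=p,d=d,W=W); cv2.imwrite("pics/w4.png",p[:,:,::-1]); s=sensors.read_state(); print(s["grip_width"],s["force"],s["t"])
```

```text
False
18.612350689833892 59.45699751377106 [ 478.67809797 -280.66058561   29.78730799]
468.2497244052722 -30.62048781371341
19.132620971075887 [ 1.06658349 -0.60115056 -0.72214592] 18.9667
```

View pics/w4.png

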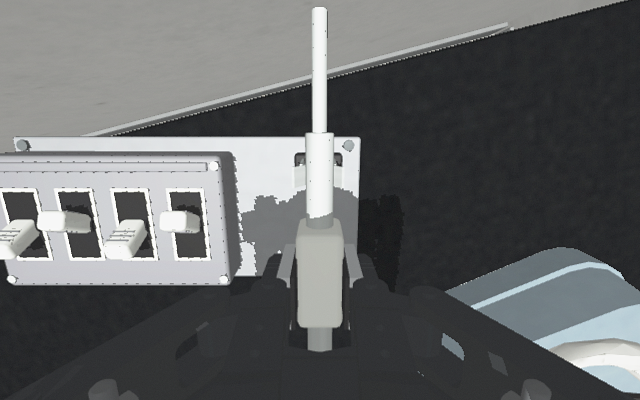

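The probe is held straight above the clips, its rod running (319,10) to (319,130) and its block at about (321,275). I'll measure its axis in the dock frame.

Run:
```python
from h import *
W=np.load("w4.npz")["W"]; v,u=np.mgrid[:400,:640]
L=W.copy(); L[...,:2]=(W[...,:2]-dock(0,-140))@RD
def f(n,k):
    X=L[k]; print(n,k.sum(),"mid",((X.min(0)+X.max(0))/2).round(1),"min",X.min(0).round(1),"max",X.max(0).round(1))
z=(L[...,2]>95)
f("rod",z&(u>300)&(u<340)&(v<128)); f("barrel",z&(u>300)&(u<340)&(v>138)&(v<210)); f("block",z&(u>300)&(u<342)&(v>228)&(v<322))
k=z&(u>300)&(u<340)&(v<210); b=L[k]
for lo,hi in ((25,35),(50,60),(70,80),(95,105)):
    q=b[(b[:,0]>lo)&(b[:,0]<hi)]; print(lo,((q[:,1].min()+q[:,1].max())/2).round(1),q[:,2].max().round(1))
f("clip",(L[...,2]>45)&(L[...,2]<70)&(abs(L[...,1])<22)&(abs(L[...,0]-36)<8))
```

```text
rod 1826 mid [ 85.5  -0.8 111.5] min [ 64.   -3.8 108.4] max [107.1   2.1 114.6]
barrel 1998 mid [ 44.5  -0.8 113.5] min [ 29.5  -6.8 109.1] max [ 59.5   5.2 117.9]
block 3802 mid [  1.8  -1.7 117.7] min [-19.  -10.5 109.6] max [ 22.5   7.2 125.8]
25 -0.9 117.0
50 -0.7 117.9
70 -0.7 114.5
95 -0.9 114.6
clip 526 mid [35.4 -0.  55.9] min [ 29.2 -14.9  45.1] max [41.7 14.9 66.7]
```

Run:
```python
from h import *
px,py=dock(0,-139.2)
move(px,py,125,YAW,False,vel=50)
print(move(px,py,82,YAW,False,vel=80,threshold=15),sensors.read_state()["eef_pos"])
for z in (76,72,68,65,63,61):
    h=move(px,py,z,YAW,False,vel=25,threshold=30); s=sensors.read_state(); print(z,h,s["eef_pos"].round(1),s["force"].round(1),s["grip_width"].round(1))
    if h: break
p,d,W,C=wrist(); np.savez("w5.npz",p=p,d=d,W=W); cv2.imwrite("pics/w5.png",p[:,:,::-1])
L=W.copy(); L[...,:2]=(W[...,:2]-dock(0,-140))@RD
for lo,hi in ((23,28),(45,55),(70,80),(95,105)):
    k=(L[...,0]>lo)&(L[...,0]<hi)&(abs(L[...,1])<5)&(L[...,2]>38)&(L[...,2]<75); print(lo,L[k][:,2].max().round(1) if k.any() else None)
print(s["t"])
```

```text
False [468.62117955 -29.8772213   82.00370203]Traceback (most recent call last):
  File "<stdin>", line 6, in <module>
AttributeError: 'float' object has no attribute 'round'
```

Run:
```python
from h import *
px,py=dock(0,-139.2)
for z in (72,68,65,63,61):
    h=move(px,py,z,YAW,False,vel=25,threshold=30); s=sensors.read_state(); print(z,h,s["eef_pos"].round(1),s["force"].round(1),s["grip_width"])
    if h: break
p,d,W,C=wrist(); np.savez("w5.npz",p=p,d=d,W=W); cv2.imwrite("pics/w5.png",p[:,:,::-1])
L=W.copy(); L[...,:2]=(W[...,:2]-dock(0,-140))@RD
for lo,hi in ((23,28),(45,55),(70,80),(95,105)):
    k=(L[...,0]>lo)&(L[...,0]<hi)&(abs(L[...,1])<5)&(L[...,2]>38)&(L[...,2]<75); print(lo,L[k][:,2].max() if k.any() else None)
print(s["t"])
```

```text
72 False [469.  -30.1  72.3] [ 0.5 -1.8  0.5] 18.665844177033552
68 False [469.7 -30.2  68.6] [ 2.6 -0.7  1.5] 18.967726358349626
65 False [467.1 -29.6  63.9] [ 0.7 -1.5 -3.6] 18.33725723104898
63 False [467.2 -29.6  63.6] [-5.3  0.2 10.2] 18.801871318887834
61 False [467.3 -29.6  63.5] [-11.5   0.7  26.2] 18.662938713806753
23 55.474461388977005
45 55.49523141028445
70 52.72053494482562
95 52.89702376451987
21.675
```

View pics/w5.png

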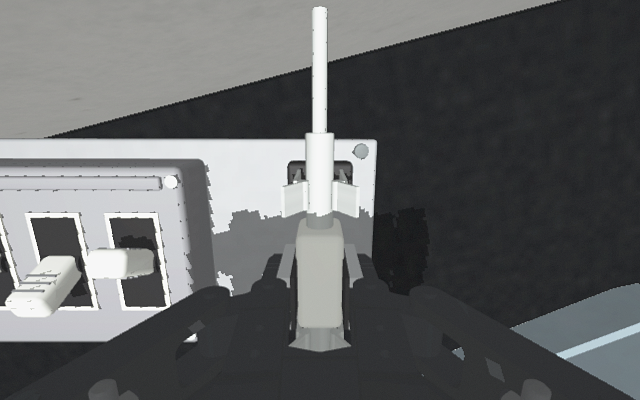

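The probe sits between the jaws (318,195), its barrel top is at about 54–55 mm, and it met a firm stop at 26 N. I'll release and check.

Run:
```python
from h import *
px,py=dock(0,-139.2)
s=sensors.read_state()["eef_pos"]; move(s[0],s[1],63.5,YAW,False,vel=30)
ctrl.gripper_to(50); move(s[0],s[1],150,YAW,False,vel=100)
move(*dock(-50,-70),250,YAW); ctrl.hold(.3)
p,d,W,C=wrist(); cv2.imwrite("pics/w6.png",p[:,:,::-1])
L=W.copy(); L[...,:2]=(W[...,:2]-dock(0,-140))@RD
for lo,hi in ((-69,-63),(-60,-46),(-28,-23),(-18,18),(23,28),(46,58),(70,80),(95,105)):
    k=(L[...,0]>lo)&(L[...,0]<hi)&(abs(L[...,1])<12)&(L[...,2]>40)&(L[...,2]<80); X=L[k]
    print(lo,k.sum(),X[:,2].max(),np.median(X[:,2]),(X[:,1].min()+X[:,1].max())/2)
L[...,1]-=140
for n,y in ((1,-54),(2,-18),(3,18),(4,54)):
    k=(abs(L[...,1]-y)<7)&(abs(L[...,0])<20)&(L[...,2]>60); print(n,k.sum(),L[k][:,0].min(),L[k][:,0].max())
print(sensors.read_state()["t"])
```

```text
-69 89 57.26074612342394 55.03539749401168 0.3199391626153414
-60 157 56.377515406543615 53.340458167258184 0.125672045532919
-28 52 61.51233834010451 54.01876162814869 0.1072443977050197
-18 971 64.80392954883618 62.10059293517954 -0.1027928077220217
23 65 55.45417555060988 53.079252179128 -0.21598723454672086
46 178 56.287168017340754 53.40567026954497 0.1552396770839266
70 80 52.76349444927105 50.83358561878043 -0.08091528578579754
95 82 52.81683749919706 50.690566926421354 0.003924302331007601
1 229 1.2099189774426313 14.91681492936861
2 222 -15.378591215173552 -1.4453472298443188
3 228 1.3078808003041564 15.014881426399267
4 227 -15.374407450896529 -1.3339591936265176
24.3333
```

View pics/w6.png

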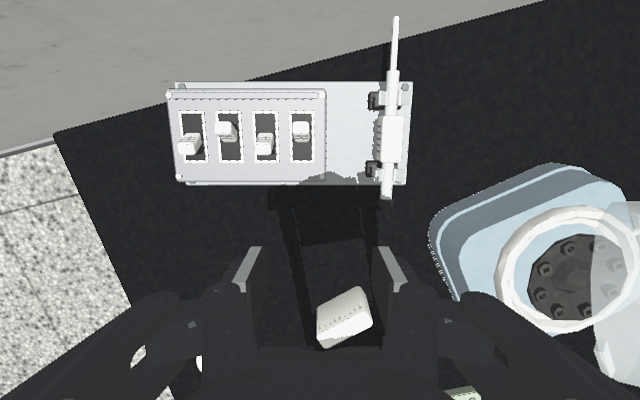

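The probe lies level in both clips (387,100 and 387,168), with its block top at about 62 mm as it should be. The switches show 4 off (190,143), 3 on (227,130), 2 off (264,145) and 1 on (301,130).

```bash
python3 -c "
from plant import ctrl
print(ctrl.finish_job())"
```

```text
the job is handed in; nothing more can be done
None
```

The job is handed in: switches 1 and 3 are on and 2 and 4 off, the probe sits level and fully home in both clips, and the dish and boat were not touched; the clock read 24.3 s at the last check before hand-in.

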